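# Seat a pressure pad in its spring-clip bracket

### The arm

A 6-joint arm with a two-finger parallel gripper is mounted at the origin on a cart in front of the work surface, level with it; the furniture and walls round the work are solid. World frame = base frame: x ahead of the robot, y to its left, z up, the work surface at z = 0. Lengths are in m, angles in rad, forces in N, time in s.
With the tool pointing down it reaches from about 0.4 to 0.825 m from the base axis. Payload 7 kg.
Tool frame: the origin (TCP) lies on the centre line of the jaws, within the pads' length; the fingertips stand 22 mm ahead of it and the grasp point (between the pads) lies 3 mm ahead of it (arm.tcp_to_tips is the distance from the TCP to the fingertips, in m); z points along the fingers, y is the line along which they close (so a half turn about z gives the same grasp; the last joint's range is limited). The gripper opens to 88 mm and grips with 3 to 60 N. Pads are 19 mm wide; open, the fingers measure 130 mm over their backs; the gripper's body (78 mm by 193 mm) begins 47 mm behind the grasp point.
Start: joints at [-0.895, 0.359, 0.012, 0, -1.224, -0.288], TCP at [0.255, -0.625, 0.249] pointing down, gripper open.
Joint ranges: [-3.07, 3.07], [-1.43, 2.12], [-1.02, 1.25], [-3.03, 1.67], [-3.05, -0], [-3.03, 3.03]. Speed limits (rad/s): [2.39, 2.39, 3.01, 3.14, 3.14, 3.14].

### API

Orientations are given as [roll, pitch, yaw] about the fixed x, y, z axes, in that order (R = Rz(yaw) Ry(pitch) Rx(roll)).
In Python, from station import arm gives the robot as it stands.
- The arm moves only by the tool jog_arm, never from a script. Its argument "targets" is a list of rows, each an object of numbers: "dx", "dy", "dz": the shift along the tool's x, y, z in mm; "rx", "ry", "rz": the turn, a rotation vector about the tool's x, y, z in rad; "gripper": the closure, from 0 (fully open) to 1 (shut). In form: [{"dx": .., "dy": .., "dz": .., "rx": .., "ry": .., "rz": .., "gripper": ..}, ...]. A call has exactly 8 rows; each row is the pose to reach, as a shift and turn from the pose commanded when the call began, along the tool's axes at that moment; what a row does not reach only later rows make up. A row lasts 1/12 s, in which the tool goes at most 41.7 mm and 7.16 degrees, less where a joint would pass 70% of its speed; a pose out of reach is approached as far as the arm can. A call with a gripper value outside its range is refused whole. The fingers move at their own pace and stop on an object; "force" is the grip in N (left out, the last holds). Time passes only in rows, so rows that repeat a pose let the fingers close, or fill a call up. It gives the time, the measured TCP pose, the force, the opening and the grip force at its end, in the units of the state.
- arm.get_state(): the state, without advancing time (a new reading comes with each control period).
- arm.grab_frame(name): name is "scene" or "side" or "wrist"; returns a dict with "frame" (480x640x3 uint8, red, green, blue), "z_map" (480x640 float32, m along the optical axis (not along the pixel's ray), 0 where there is no reading), "fx", "fy", "cx", "cy" (pixels), "distortion" ([k1, k2, p1, p2, k3] as OpenCV has them; the pictures are not rectified), "view" (4x4, takes a point from world to camera coordinates). Camera axes: x right, y down, z forward; pixel columns grow to the right and rows downward; lengths in m; the calibration is good to about 2 mm. A picture is of the moment at which its call begins.
- arm.job_done(): hands the job in; it is judged then, once.
The state is a dict: "t": time; "q": joint angles; "qd": joint speeds; "joint_efforts": joint torques, N m; "eef_pos": TCP position; "ee_rot": TCP orientation; "force": force on the tool from outside, world axes, zero at the start; "moment": the same for the moment, N m; "width": finger opening in m; "gripper_force": force on a finger pad.
Only numpy, scipy, OpenCV 4.12 (cv2) and the standard library are available. Lean on these libraries where they do the work, as an engineer would, in place of code of your own. Each camera call takes 0.05 s, during which the arm holds its last target. There are 200 camera calls.

### The job

Pick up the pressure pad (the flat plate with two ears and a black grip rib) and slide its ears down into the two slots of the clamping bracket, past the spring clips, until the plate sits flat and fully home; then let go. The slotted carriage may be clamped a little forward or back on its base, so find the slots by feel, and be gentle: never push the plate against the bracket with more than 30 N. Leave the bottle, the jar and the carrier pack where they stand.

Things in the scene. Friction and masses are not known exactly. Their poses are not given: they have to be found in the camera images.
- plate: the pressure pad, about 0.2 kg: steel plate 60 (x) x 84 (y) x 5 mm with a black rubber pad 44 x 70 x 8 mm under it and two ears, 14 mm wide (x), 5 mm thick, sticking out along +y and -y (120 mm from tip to tip). Origin: centre of the rubber pad's underside, z up, so the ears' undersides are at z = 8 mm. A half turn about z makes no difference. It starts flat on the bench.
- plate_rib (a point): the middle of the grip rib that stands on the plate, 33 mm above the plate's origin: black, 12 mm thick (plate's x), 50 mm long (plate's y), from 13 to 53 mm above the plate's origin
- bracket: the clamping bracket, fixed to the bench: aluminium base 124 (x) x 170 (y) x 8 mm, origin at the centre of its underside, z up. On it two dark steel jaws at y = +46 to +78 and -46 to -78 mm, joined as one carriage, clamped anywhere from 18 mm behind to 18 mm ahead of the middle along the bracket's x (this offset is not measured; the carriage does not move during the work)
- bracket_top (a point): point of the base over its centre, level with the jaw tops (bracket z = 44 mm). Each jaw is 86 mm long in x with one slot 17 mm wide (x) in its middle, open above and towards the other jaw, widened to 20 mm over the top 4 mm. Ears that rest on the jaw tops put the plate's origin at bracket z = 36 mm
- bracket_clips (a point): point of the base over its centre, level with the humps of the spring clips (bracket z = 33 mm). One bent steel clip (1.6 N per mm) stands at the outer end of each slot; the ears push both outward about 3 mm and then snap under the humps. Passing them takes about 6 to 15 N in all
- bracket_home (a point): point of the base over its centre where the plate's origin is when fully home (bracket z = 18 mm, y = 0), but for the unmeasured carriage offset along x. The ears then lie on the solid slot floors (bracket z = 26 mm), where the force rises steeply
- flux_bottle: bystander: small white dropper bottle with a red tip, 38 mm across, 109 mm high; origin under its centre
- paste_jar: bystander: round jar with a black lid, 61 mm across, 53 mm high; origin under its centre
- carrier_pack: bystander: pack of black plastic carriers, 52 x 118 x 50 mm, long side along its y; origin under its centre
There are look-alikes about, which are no part of the job. What is shaped like the plate but blue or purple is not meant.

How it is judged:
By the outcome, as a careful person would: the job done as asked, in the order asked, and still so for the second after the job is handed in, with the robot touching nothing.
It also fails if it takes over 67 s, if anything falls off the work surface, if the arm or the gripper's body presses on something with over 40 N, if the wrist force passes 120 N, or if a joint passes its speed limit or range.

## Working session

There is one attempt and no reset: what is moved stays moved. The work goes in short steps, Python scripts to look and compute and a tool call to move; the robot and the scene stay as the last step left them, time stands still between calls to the robot, and variables do not carry over. Pictures are saved under pics/ and viewed, at most 10 in all, crops included, and the job is handed in when it is done.

Besides the shell and the picture viewer there is one more tool, called after "Call:" by a JSON object that holds its "fn" and its "kwargs", one argument or row to a line. jog_arm: Moves the arm, as the interface text tells. Its arguments: {"type":"object","properties":{"targets":{"type":"array","items":{"type":"object","properties":{"dx":{"type":"number"},"dy":{"type":"number"},"dz":{"type":"number"},"rx":{"type":"number"},"ry":{"type":"number"},"rz":{"type":"number"},"gripper":{"type":"number"}}}},"force":{"type":"number"}},"required":["targets"]}

```bash
mkdir -p pics; ls; cat > h.py <<'E'
import numpy as np,cv2
from station import arm
def grab(n):
    f=arm.grab_frame(n); return f
def save(f,name,crop=None,scale=1):
    im=f["frame"][:,:,::-1]
    if crop: im=im[crop[1]:crop[3],crop[0]:crop[2]]
    if scale!=1: im=cv2.resize(im,None,fx=scale,fy=scale,interpolation=cv2.INTER_CUBIC)
    cv2.imwrite("pics/"+name,im)
def und(f,uv):
    K=np.array([[f["fx"],0,f["cx"]],[0,f["fy"],f["cy"]],[0,0,1.]])
    return cv2.undistortPoints(np.array(uv,float).reshape(-1,1,2),K,np.array(f["distortion"],float)).reshape(-1,2)
def plane(f,uv,z):
    n=und(f,uv);V=np.array(f["view"]);R=V[:3,:3];t=V[:3,3]
    o=-R.T@t; d=np.c_[n,np.ones(len(n))]@R
    return o+d*((z-o[2])/d[:,2])[:,None]
def depth(f,uv):
    n=und(f,uv);V=np.array(f["view"]);R=V[:3,:3];t=V[:3,3]
    z=np.array([f["z_map"][int(v),int(u)] for u,v in np.array(uv).reshape(-1,2)])
    return (np.c_[n,np.ones(len(n))]*z[:,None]-t)@R
E
python3 - <<'E'
from h import *
a=grab("scene");b=grab("side")
save(a,"scene0.png");save(b,"side0.png")
import pickle;pickle.dump((a,b),open("f0.pkl","wb"))
print(arm.get_state())
E
```

```text
pics
{'t': 0.1, 'q': array([-8.94890631e-01,  3.59329101e-01,  1.11796584e-02, -2.99005453e-04,
       -1.22410583e+00, -2.88101449e-01]), 'qd': array([-0.00119819, -0.00058453,  0.00161407,  0.00213398,  0.00039698,
       -0.0005281 ]), 'joint_efforts': array([-1.59800984e-03, -5.84162879e+01,  2.93750507e+01,  7.01554075e+00,
        1.01540732e-02, -5.22819369e-05]), 'eef_pos': array([ 0.25508665, -0.62452166,  0.24772182]), 'ee_rot': array([ 3.14011396e+00, -1.45056533e-04, -2.75389010e+00]), 'force': array([ 0.50804727, -0.11568296,  0.37084599]), 'moment': array([-0.04257678, -0.01230774, -0.04446931]), 'gripper_force': 0.0, 'width': 0.08745743727819669}
```

View pics/scene0.png

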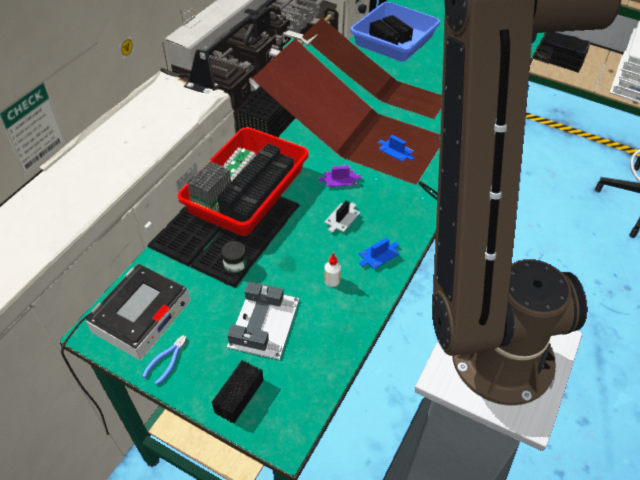

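View pics/side0.png

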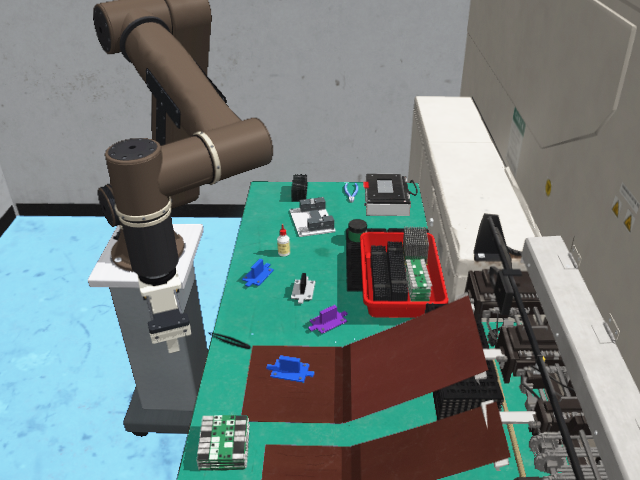

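Scene shows: plate (steel, black rib) at (343,215), side view (303,288). Look-alikes: blue (380,254), blue (396,147), purple (341,177) in the scene view; none is steel-coloured. Bracket at (264,320), bottle (333,270), jar (233,257), pack (238,390). I choose (343,215).

```bash
cat >> h.py <<'E'
def cloud(f,box):
    u,v=np.meshgrid(np.arange(box[0],box[2]),np.arange(box[1],box[3]))
    uv=np.c_[u.ravel(),v.ravel()]
    P=depth(f,uv); C=f["frame"][uv[:,1],uv[:,0]].astype(int)
    ok=f["z_map"][uv[:,1],uv[:,0]]>0
    return P[ok],C[ok]
def rect(P):
    c,s,a=cv2.minAreaRect((P[:,:2]*1000).astype(np.float32)); return np.round(c,1),np.round(s,1),round(a,1)
E
python3 - <<'E'
from h import *
import pickle;a,b=pickle.load(open("f0.pkl","rb"))
for n,f,box in(("scene",a,(318,195,368,240)),("side",b,(285,268,322,308))):
    P,C=cloud(f,box);sat=C.max(1)-C.min(1)
    r=(P[:,2]>.035)&(P[:,2]<.06)&(sat<40); s=(P[:,2]>.009)&(P[:,2]<.018)&(sat<40)&(C.mean(1)>90)
    print(n,"rib",rect(P[r]),P[r,2].max(),r.sum(),"steel",rect(P[s]),s.sum(),np.median(P[s,2]))
for n,f,box in(("scene",a,(220,275,305,365)),("side",b,(285,192,342,240))):
    P,C=cloud(f,box);sat=C.max(1)-C.min(1)
    s=(P[:,2]>.004)&(P[:,2]<.014)&(sat<40)&(C.mean(1)>110); j=(P[:,2]>.038)&(P[:,2]<.05)
    print(n,"base",rect(P[s]),s.sum(),np.median(P[s,2]),"jawtops",rect(P[j]),j.sum(),np.median(P[j,2]))
for n,f,box in(("bottle",a,(322,250,345,290)),("jar",a,(220,240,247,275)),("pack",a,(208,360,268,422))):
    P,C=cloud(f,box);r=P[:,2]>(.02);print(n,P[r].mean(0),P[r,2].max(),rect(P[r]))
save(a,"crop1.png",(290,180,410,380),3) if 0 else save(a,"crop1.png",(210,190,370,370),3)
E
```

```text
scene rib (array([ 512.7, -199.1]), array([50.2, 15. ]), 80.6) 0.05939329228230556 111 steel (array([ 512.9, -198.9]), array([118.2,  61.9]), 85.0) 358 0.014115299863520121
side rib (array([ 517.5, -204.6]), array([55.2, 12. ]), 85.8) 0.05938047019874567 78 steel (array([ 516.7, -201.6]), array([122. ,  60.4]), 85.1) 292 0.01430224366997937
scene base (array([521.8, 181.6]), array([125., 174.]), 14.9) 1693 0.008605440821909838 jawtops (array([530.9, 215.1]), array([ 87.9, 223.6]), 14.7) 897 0.0437527146182419
side base (array([526. , 166.8]), array([175.1, 159.9]), 87.9) 433 0.010003770677240625 jawtops (array([532.5, 213.1]), array([ 97.3, 236.6]), 18.8) 326 0.04465106080741824
bottle [0.43764473 0.00100284 0.05849117] 0.11187479847679756 (array([438.8,  -1.5]), array([37.3, 33.3]), 25.1)
jar [0.66941099 0.07791784 0.05445507] 0.07297749246843964 (array([674.5,  72.7]), array([60.8, 63.6]), 22.3)
pack [0.46627424 0.37168745 0.04580832] 0.056601867189893705 (array([469.7, 366.8]), array([ 54.5, 119.8]), 0.6)
```

View pics/crop1.png

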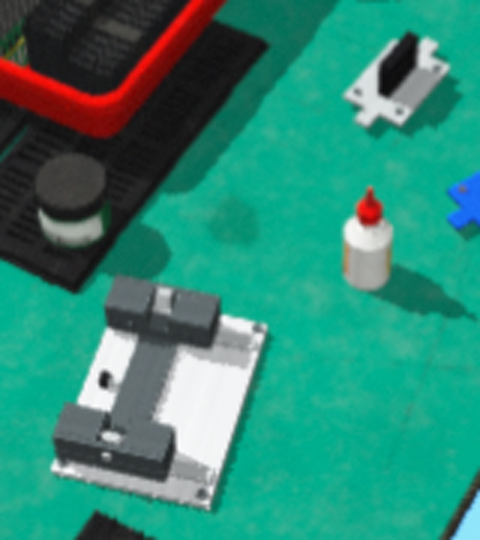

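```bash
cat >> h.py <<'E'
from scipy.spatial.transform import Rotation as Ro
def go(x,y,z,yaw_deg):
    s=arm.get_state();R=Ro.from_euler("xyz",s["ee_rot"]);T=Ro.from_euler("xyz",[np.pi,0,np.radians(yaw_deg)])
    d=R.inv().apply(np.array([x,y,z])-np.array(s["eef_pos"])*1000)
    print("d mm",d.round(1),"rot",(R.inv()*T).as_rotvec().round(4))
E
python3 -c "
from h import *
go(515,-200,200,-95)"
```

```text
d mm [-401.1  294.7   48.1] rot [ 1.4000e-03  7.0000e-04 -1.0958e+00]
```

Call:
{"fn": "jog_arm", "kwargs": {
  "targets": [
    {"dx":-40,"dy":29,"dz":5,"rz":-0.11,"gripper":0},
    {"dx":-80,"dy":58,"dz":10,"rz":-0.22,"gripper":0},
    {"dx":-120,"dy":88,"dz":15,"rz":-0.33,"gripper":0},
    {"dx":-160,"dy":117,"dz":20,"rz":-0.44,"gripper":0},
    {"dx":-200,"dy":147,"dz":25,"rz":-0.55,"gripper":0},
    {"dx":-240,"dy":176,"dz":29,"rz":-0.66,"gripper":0},
    {"dx":-280,"dy":206,"dz":34,"rz":-0.77,"gripper":0},
    {"dx":-320,"dy":235,"dz":39,"rz":-0.88,"gripper":0}
  ]
}}

```text
invalid input at $.targets[0]: expected keys dx, dy, dz, rx, ry, rz, gripper
```

```bash
python3 -c "
from h import *
go(515,-200,200,-95)"
```

```text
d mm [-401.1  294.7   48.1] rot [ 1.4000e-03  7.0000e-04 -1.0958e+00]
```

All keys are needed.

Call:
{"fn": "jog_arm", "kwargs": {
  "targets": [
    {"dx":-40,"dy":29,"dz":5,"rx":0,"ry":0,"rz":-0.11,"gripper":0},
    {"dx":-80,"dy":58,"dz":10,"rx":0,"ry":0,"rz":-0.22,"gripper":0},
    {"dx":-120,"dy":88,"dz":15,"rx":0,"ry":0,"rz":-0.33,"gripper":0},
    {"dx":-160,"dy":117,"dz":20,"rx":0,"ry":0,"rz":-0.44,"gripper":0},
    {"dx":-200,"dy":147,"dz":25,"rx":0,"ry":0,"rz":-0.55,"gripper":0},
    {"dx":-240,"dy":176,"dz":29,"rx":0,"ry":0,"rz":-0.66,"gripper":0},
    {"dx":-280,"dy":206,"dz":34,"rx":0,"ry":0,"rz":-0.77,"gripper":0},
    {"dx":-320,"dy":235,"dz":39,"rx":0,"ry":0,"rz":-0.88,"gripper":0}
  ]
}}

```text
t: 0.77
eef_pos: [0.4289, -0.34, 0.2157]
ee_rot: [3.141, 0.0, -1.868]
force: [1.2, -0.3, -0.2]
width: 0.0877
gripper_force: 0.0
```

```bash
python3 -c "
from h import *
go(515,-200,200,-95)"
```

```text
d mm [-159.1  -41.2   15.7] rot [ 1.000e-04  1.000e-04 -2.104e-01]
```

Call:
{"fn": "jog_arm", "kwargs": {
  "targets": [
    {"dx":-33,"dy":-8,"dz":3,"rx":0,"ry":0,"rz":-0.1,"gripper":0},
    {"dx":-66,"dy":-16,"dz":6,"rx":0,"ry":0,"rz":-0.2,"gripper":0},
    {"dx":-98,"dy":-24,"dz":9,"rx":0,"ry":0,"rz":-0.216,"gripper":0},
    {"dx":-98,"dy":-24,"dz":9,"rx":0,"ry":0,"rz":-0.216,"gripper":0},
    {"dx":-98,"dy":-24,"dz":9,"rx":0,"ry":0,"rz":-0.216,"gripper":0},
    {"dx":-98,"dy":-24,"dz":9,"rx":0,"ry":0,"rz":-0.216,"gripper":0},
    {"dx":-98,"dy":-24,"dz":9,"rx":0,"ry":0,"rz":-0.216,"gripper":0},
    {"dx":-98,"dy":-24,"dz":9,"rx":0,"ry":0,"rz":-0.216,"gripper":0}
  ]
}}

```text
t: 1.43
eef_pos: [0.48, -0.2565, 0.2069]
ee_rot: [3.141, -0.0, -1.659]
force: [-0.8, -0.6, 0.4]
width: 0.0879
gripper_force: 0.0
```

```bash
python3 - <<'E'
from h import *
go(515,-200,200,-95)
f=grab("wrist");save(f,"w1.png")
P,C=cloud(f,(0,0,640,480));sat=C.max(1)-C.min(1)
near=(abs(P[:,0]-.515)<.09)&(abs(P[:,1]+.2)<.09)&(sat<40)
r=near&(P[:,2]>.045)&(P[:,2]<.06);s=near&(P[:,2]>.009)&(P[:,2]<.018)&(C.mean(1)>90)
for m in(r,s): print(m.sum(),rect(P[m]) if m.any() else 0,np.median(P[m,2]))
E
```

```text
d mm [-59.3 -29.8   6.9] rot [ 0.0001 -0.     -0.0014]
1074 (array([ 514.2, -201.5]), array([50.6, 12.2]), 85.2) 0.0528026423830633
6013 (array([ 514.5, -201.3]), array([119.7,  60. ]), 85.0) 0.013031504268524613
```

View pics/w1.png

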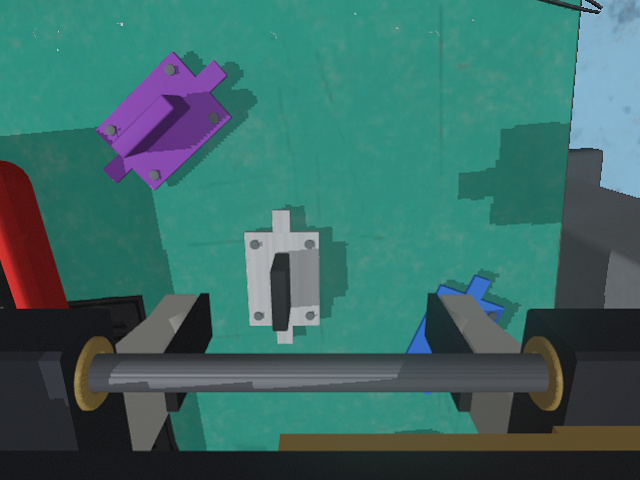

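Wrist view: steel plate at about (283,278), rib (281,292), purple one (165,125), blue partly hidden at (455,310); plate measured at (514,-201) mm, yaw -5°, heights as specified.

Call:
{"fn": "jog_arm", "kwargs": {
  "targets": [
    {"dx":-15,"dy":-8,"dz":20,"rx":0,"ry":0,"rz":0,"gripper":0.5},
    {"dx":-30,"dy":-15,"dz":40,"rx":0,"ry":0,"rz":0,"gripper":0.5},
    {"dx":-45,"dy":-22,"dz":60,"rx":0,"ry":0,"rz":0,"gripper":0.5},
    {"dx":-58,"dy":-29.5,"dz":80,"rx":0,"ry":0,"rz":0,"gripper":0.5},
    {"dx":-58,"dy":-29.5,"dz":97,"rx":0,"ry":0,"rz":0,"gripper":0.5},
    {"dx":-58,"dy":-29.5,"dz":97,"rx":0,"ry":0,"rz":0,"gripper":0.5},
    {"dx":-58,"dy":-29.5,"dz":97,"rx":0,"ry":0,"rz":0,"gripper":0.5},
    {"dx":-58,"dy":-29.5,"dz":97,"rx":0,"ry":0,"rz":0,"gripper":0.5}
  ]
}}

```text
t: 2.15
eef_pos: [0.5153, -0.2012, 0.1109]
ee_rot: [-3.141, -0.0, -1.659]
force: [-0.2, -0.2, -0.1]
width: 0.0448
gripper_force: 0.0
```

```bash
python3 - <<'E'
from h import *
go(514.4,-201.4,41,-95)
import pickle;a,b=pickle.load(open("f0.pkl","rb"))
P,C=cloud(a,(355,235,410,275)); m=(C[:,2]>C[:,0]+60)&(P[:,2]>.005);print(P[m].min(0),P[m].max(0))
print(arm.get_state()["width"])
E
```

```text
d mm [ 0.3  1.  69.9] rot [-0.0009 -0.0003 -0.0005]
[ 0.2845619  -0.23143614  0.00500879] [ 0.43974265 -0.05416089  0.06060759]
0.04483669194538129
```

Call:
{"fn": "jog_arm", "kwargs": {
  "targets": [
    {"dx":0,"dy":1,"dz":15,"rx":0,"ry":0,"rz":0,"gripper":0.5},
    {"dx":0,"dy":1,"dz":30,"rx":0,"ry":0,"rz":0,"gripper":0.5},
    {"dx":0,"dy":1,"dz":45,"rx":0,"ry":0,"rz":0,"gripper":0.5},
    {"dx":0,"dy":1,"dz":58,"rx":0,"ry":0,"rz":0,"gripper":0.5},
    {"dx":0,"dy":1,"dz":66,"rx":0,"ry":0,"rz":0,"gripper":0.5},
    {"dx":0,"dy":1,"dz":70,"rx":0,"ry":0,"rz":0,"gripper":0.5},
    {"dx":0,"dy":1,"dz":70,"rx":0,"ry":0,"rz":0,"gripper":0.5},
    {"dx":0,"dy":1,"dz":70,"rx":0,"ry":0,"rz":0,"gripper":0.5}
  ]
}}

```text
t: 2.82
eef_pos: [0.5146, -0.2006, 0.0408]
ee_rot: [-3.141, -0.0, -1.658]
force: [-0.1, -0.5, -0.6]
width: 0.0438
gripper_force: 0.0
```

Call:
{"fn": "jog_arm", "kwargs": {
  "targets": [
    {"dx":0,"dy":0,"dz":0,"rx":0,"ry":0,"rz":0,"gripper":1},
    {"dx":0,"dy":0,"dz":0,"rx":0,"ry":0,"rz":0,"gripper":1},
    {"dx":0,"dy":0,"dz":0,"rx":0,"ry":0,"rz":0,"gripper":1},
    {"dx":0,"dy":0,"dz":0,"rx":0,"ry":0,"rz":0,"gripper":1},
    {"dx":0,"dy":0,"dz":0,"rx":0,"ry":0,"rz":0,"gripper":1},
    {"dx":0,"dy":0,"dz":0,"rx":0,"ry":0,"rz":0,"gripper":1},
    {"dx":0,"dy":0,"dz":0,"rx":0,"ry":0,"rz":0,"gripper":1},
    {"dx":0,"dy":0,"dz":0,"rx":0,"ry":0,"rz":0,"gripper":1}
  ],
  "force": 40
}}

```text
t: 3.48
eef_pos: [0.5142, -0.2003, 0.0401]
ee_rot: [-3.141, -0.0, -1.658]
force: [-0.2, 0.2, 2.7]
width: 0.0117
gripper_force: 40.0
```

Call:
{"fn": "jog_arm", "kwargs": {
  "targets": [
    {"dx":0,"dy":0,"dz":-10,"rx":0,"ry":0,"rz":0,"gripper":1},
    {"dx":0,"dy":0,"dz":-30,"rx":0,"ry":0,"rz":0,"gripper":1},
    {"dx":0,"dy":0,"dz":-55,"rx":0,"ry":0,"rz":0,"gripper":1},
    {"dx":0,"dy":0,"dz":-80,"rx":0,"ry":0,"rz":0,"gripper":1},
    {"dx":0,"dy":0,"dz":-110,"rx":0,"ry":0,"rz":0,"gripper":1},
    {"dx":0,"dy":0,"dz":-140,"rx":0,"ry":0,"rz":0,"gripper":1},
    {"dx":0,"dy":0,"dz":-165,"rx":0,"ry":0,"rz":0,"gripper":1},
    {"dx":0,"dy":0,"dz":-180,"rx":0,"ry":0,"rz":0,"gripper":1}
  ]
}}

```text
t: 4.15
eef_pos: [0.5145, -0.2005, 0.2236]
ee_rot: [-3.138, -0.0, -1.658]
force: [0.8, 0.3, -2.1]
width: 0.0116
gripper_force: 40.0
```

```bash
python3 - <<'E'
from h import *
print(arm.get_state()["force"])
go(520,80,222,-75)
E
```

```text
[ 0.80655585  0.31775541 -2.08117131]
d mm [-279.9   18.8    1.5] rot [-0.0033 -0.0008 -0.3485]
```

Call:
{"fn": "jog_arm", "kwargs": {
  "targets": [
    {"dx":-20,"dy":2,"dz":0,"rx":0,"ry":0,"rz":-0.04,"gripper":1},
    {"dx":-50,"dy":5,"dz":0,"rx":0,"ry":0,"rz":-0.09,"gripper":1},
    {"dx":-80,"dy":7,"dz":0,"rx":0,"ry":0,"rz":-0.14,"gripper":1},
    {"dx":-110,"dy":9,"dz":0,"rx":0,"ry":0,"rz":-0.19,"gripper":1},
    {"dx":-140,"dy":11,"dz":0,"rx":0,"ry":0,"rz":-0.24,"gripper":1},
    {"dx":-170,"dy":13,"dz":0,"rx":0,"ry":0,"rz":-0.29,"gripper":1},
    {"dx":-200,"dy":15,"dz":0,"rx":0,"ry":0,"rz":-0.33,"gripper":1},
    {"dx":-220,"dy":16,"dz":0,"rx":0,"ry":0,"rz":-0.348,"gripper":1}
  ]
}}

```text
t: 4.82
eef_pos: [0.5166, 0.0224, 0.2203]
ee_rot: [3.141, 0.001, -1.307]
force: [0.9, 0.6, -1.7]
width: 0.0118
gripper_force: 40.0
```

```bash
python3 - <<'E'
from h import *
go(520,80,222,-75)
E
```

```text
d mm [-54.7 -18.4  -1.7] rot [0.0001 0.0005 0.0023]
```

Call:
{"fn": "jog_arm", "kwargs": {
  "targets": [
    {"dx":-10,"dy":-4,"dz":0,"rx":0,"ry":0,"rz":0,"gripper":1},
    {"dx":-20,"dy":-7,"dz":-1,"rx":0,"ry":0,"rz":0,"gripper":1},
    {"dx":-30,"dy":-10,"dz":-2,"rx":0,"ry":0,"rz":0,"gripper":1},
    {"dx":-40,"dy":-12,"dz":-2,"rx":0,"ry":0,"rz":0,"gripper":1},
    {"dx":-40,"dy":-12,"dz":-2,"rx":0,"ry":0,"rz":0,"gripper":1},
    {"dx":-40,"dy":-12,"dz":-2,"rx":0,"ry":0,"rz":0,"gripper":1},
    {"dx":-40,"dy":-12,"dz":-2,"rx":0,"ry":0,"rz":0,"gripper":1},
    {"dx":-40,"dy":-12,"dz":-2,"rx":0,"ry":0,"rz":0,"gripper":1}
  ]
}}

```text
t: 5.48
eef_pos: [0.5184, 0.0615, 0.2219]
ee_rot: [3.141, -0.0, -1.311]
force: [0.1, -0.0, -2.4]
width: 0.0118
gripper_force: 40.0
```

```bash
python3 - <<'E'
from h import *
print(arm.get_state()["force"])
f=grab("wrist");save(f,"w2.png")
import pickle;pickle.dump((f,arm.get_state()),open("f2.pkl","wb"))
P,C=cloud(f,(0,0,640,480));sat=C.max(1)-C.min(1)
near=(abs(P[:,0]-.525)<.12)&(abs(P[:,1]-.185)<.12)&(sat<40)
b=near&(P[:,2]>.005)&(P[:,2]<.011)&(C.mean(1)>100);j=near&(P[:,2]>.041)&(P[:,2]<.047)
for m in(b,j): print(m.sum(),rect(P[m]) if m.any() else 0,np.median(P[m,2]))
E
```

```text
[ 0.09456045 -0.04525736 -2.35234185]
619 (array([580. , 141.4]), array([33.1, 65.2]), 14.8) 0.008004149711602465
1957 (array([540.9, 185.8]), array([ 44.1, 173.1]), 34.2) 0.04392609134640042
```

View pics/w2.png

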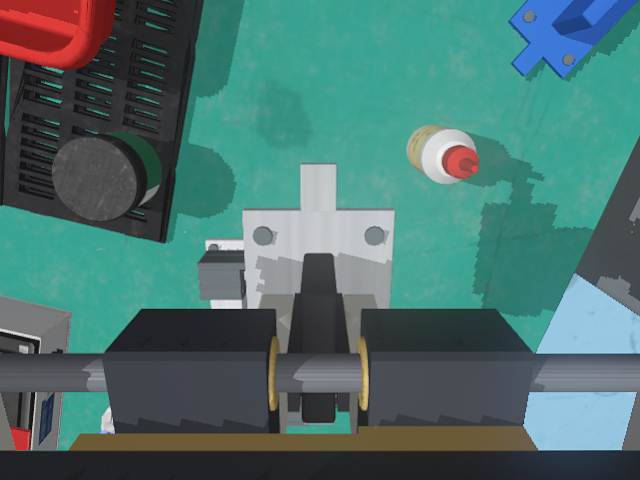

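Wrist view: held plate (318,240) square in the jaws; bottle (450,155), jar (98,178), one bracket jaw corner at (222,275); bracket mostly hidden behind the plate. I'll take the carriage from the first frames.

```bash
python3 - <<'E'
from h import *
import pickle;a,b=pickle.load(open("f0.pkl","rb"))
w,_=pickle.load(open("f2.pkl","rb"))
th=np.radians(15);c,s=np.cos(th),np.sin(th);O=np.array([.522,.182])
for n,f,box in(("scene",a,(220,275,305,365)),("side",b,(285,192,342,240)),("wrist",w,(150,200,250,310))):
    P,C=cloud(f,box);sat=C.max(1)-C.min(1);D=P[:,:2]-O
    L=np.c_[D@[c,s],D@[-s,c],P[:,2]]*1000
    inn=(abs(L[:,0])<75)&(abs(L[:,1])<92)
    B=inn&(abs(L[:,2]-8)<2.5)&(C.mean(1)>110)&(sat<40)
    if B.sum()>200: print(n,"base",rect(L[B]/1000),L[B].min(0)[:2],L[B].max(0)[:2])
    J=inn&(abs(L[:,2]-44)<2.0)
    for sg in(1,-1):
        j=L[J&(L[:,1]*sg>30)]
        if len(j)>20: print(n,sg,len(j),rect(j/1000),"pct x",np.percentile(j[:,0],[0,2,98,100]).round(1),"y",np.percentile(j[:,1],[2,98]).round(1))
        # slot: gap histogram
        if len(j)>20: print(np.histogram(j[:,0],np.arange(-50,72,4))[0])
E
```

```text
scene base (array([-0.3, -0.5]), array([173.7, 125. ]), 89.9) [-62.94329645 -87.23368311] [62.36866369 86.27675186]
scene 1 267 (array([16.8, 62. ]), array([35.7, 86.8]), 89.0) pct x [-26.6 -25.2  58.1  60.1] y [44.9 78.8]
[ 0  0  0  0  0  3 11 19 17 19 11 15 15 14  6  4  5  7  5 14 17 12 14 13
 13 14 13  6  0  0]
scene -1 204 (array([ 16.4, -64.2]), array([34.8, 87.4]), 89.8) pct x [-27.3 -25.8  58.4  60.1] y [-80.3 -48.1]
[ 0  0  0  0  0  3 10 13 13  9 10  8 12 12  7  9  5  4  8 11 10 11  6  8
  5 14 10  6  0  0]
side base (array([ 2.1, -3.3]), array([121.4, 177.1]), 0.0) [-58.60293709 -91.8279207 ] [62.83489579 85.19204104]
side 1 56 (array([18.9, 61. ]), array([84.9, 42.8]), 1.7) pct x [-23.8 -20.3  60.2  60.8] y [39.7 79.3]
[0 0 0 0 0 0 1 4 2 5 2 1 5 4 2 2 1 1 2 3 2 4 3 1 1 3 3 4 0 0]
side -1 60 (array([ 18.8, -66.7]), array([41.9, 82. ]), 88.0) pct x [-21.7 -20.7  59.3  60.3] y [-86.6 -47.5]
[0 0 0 0 0 0 0 5 4 3 2 1 3 3 4 2 1 2 1 2 1 4 6 4 3 4 3 2 0 0]
wrist base (array([ 45.5, -54.2]), array([65.2, 33.1]), 89.8) [ 28.83795273 -86.82613977] [ 62.19268142 -21.66227069]
wrist -1 1654 (array([ 41.3, -63.3]), array([33.1, 37.6]), 89.6) pct x [22.3 25.5 59.1 60.1] y [-79.1 -48.1]
[  0   0   0   0   0   0   0   0   0   0   0   0   0   0   0   0   0   0
  43 191 187 188 196 187 195 190 195  82   0   0]
```

```bash
python3 - <<'E'
from h import *
import pickle
w,s=pickle.load(open("f2.pkl","rb"))
P,C=cloud(w,(230,150,410,310))
R=Ro.from_euler("xyz",s["ee_rot"]);T=R.inv().apply(P-s["eef_pos"])*1000
m=(abs(T[:,2]-27)<3)
Q=T[m];print(m.sum(),np.median(Q[:,2]),Q.min(0),Q.max(0))
e=Q[Q[:,0]>46];print("ear y",e[:,1].min(),e[:,1].max()); p=Q[(Q[:,0]>28)&(Q[:,0]<40)];print("plate y",np.percentile(p[:,1],[1,99]))
for lo in(24,34,48,56):
  k=Q[(Q[:,0]>lo)&(Q[:,0]<lo+5)];print(lo,np.percentile(k[:,1],[1,99]).round(1),np.median(k[:,2]).round(2))
go(539,186.5,110,-75)
E
```

```text
13332 27.24255960717725 [  0.56911966 -29.92376887  24.00321473] [61.1327312  30.47094123 29.99701203]
ear y -6.551523746402679 7.259355248805536
plate y [-29.01990351  29.56533218]
24 [-29.   29.7] 27.24
34 [-29.   29.7] 27.19
48 [-6.5  7. ] 27.22
56 [-6.4  6.9] 27.34
d mm [-115.6  -52.1  111.9] rot [ 0.0002 -0.0001 -0.0016]
```

Call:
{"fn": "jog_arm", "kwargs": {
  "targets": [
    {"dx":-15,"dy":-7,"dz":0,"rx":0,"ry":0,"rz":0,"gripper":1},
    {"dx":-35,"dy":-16,"dz":10,"rx":0,"ry":0,"rz":0,"gripper":1},
    {"dx":-55,"dy":-25,"dz":25,"rx":0,"ry":0,"rz":0,"gripper":1},
    {"dx":-75,"dy":-34,"dz":45,"rx":0,"ry":0,"rz":0,"gripper":1},
    {"dx":-95,"dy":-43,"dz":65,"rx":0,"ry":0,"rz":0,"gripper":1},
    {"dx":-110,"dy":-50,"dz":85,"rx":0,"ry":0,"rz":0,"gripper":1},
    {"dx":-115.6,"dy":-52,"dz":100,"rx":0,"ry":0,"rz":0,"gripper":1},
    {"dx":-115.6,"dy":-52,"dz":110,"rx":0,"ry":0,"rz":0,"gripper":1}
  ]
}}

```text
t: 6.2
eef_pos: [0.5386, 0.1877, 0.11]
ee_rot: [3.14, -0.001, -1.309]
force: [0.5, -0.9, -2.4]
width: 0.012
gripper_force: 40.0
```

```bash
python3 - <<'E'
from h import *
f=grab("wrist");s=arm.get_state();print(s["force"],s["moment"]);go(538.7,186.5,80,-75);save(f,"w3.png")
# jaw near image in tool frame
P,C=cloud(f,(0,0,640,480));D=P[:,:2]-[.522,.182];c,q=np.cos(np.radians(15)),np.sin(np.radians(15))
L=np.c_[D@[c,q],D@[-q,c],P[:,2]]*1000
m=(abs(L[:,2]-44)<2)&(abs(L[:,0])<75)&(L[:,1]<-40)&(L[:,1]>-90);j=L[m]
print(m.sum(),np.percentile(j,[.5,99.5],axis=0).round(1));print(np.histogram(j[:,0],np.arange(-30,66,4))[0])
E
```

```text
[-1.35123368 -0.29761616 -4.68847856] [-0.14501162  0.3462405  -0.03341939]
d mm [ 0.2 -1.1 28.6] rot [ 0.0043 -0.0013 -0.0008]
10954 [[-25.4 -79.1  42.2]
 [ 59.6 -47.9  45.8]]
[  2 572 603 601 611 610 594 606 593 345 182 204 211 138 567 604 610 603
 600 598 608 606 286]
```

View pics/w3.png

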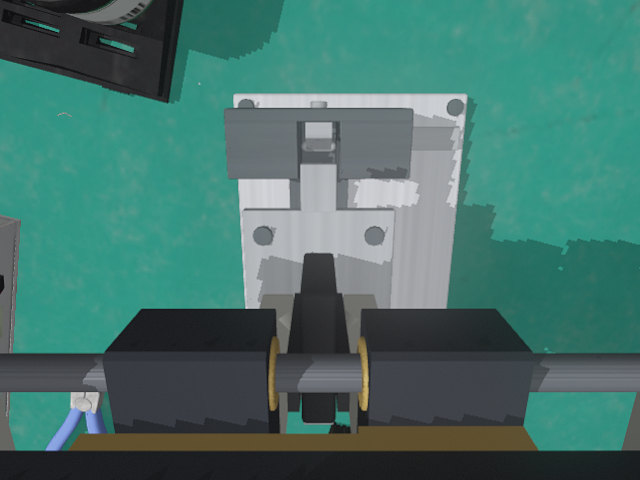

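Jaw slot (318,135) lines up with the ear (318,187); carriage offset about +17 mm. Descending to just above the tops.

Call:
{"fn": "jog_arm", "kwargs": {
  "targets": [
    {"dx":0.3,"dy":-0.6,"dz":5,"rx":0,"ry":0,"rz":0,"gripper":1},
    {"dx":0.6,"dy":-1.2,"dz":10,"rx":0,"ry":0,"rz":0,"gripper":1},
    {"dx":0.6,"dy":-1.2,"dz":15,"rx":0,"ry":0,"rz":0,"gripper":1},
    {"dx":0.6,"dy":-1.2,"dz":20,"rx":0,"ry":0,"rz":0,"gripper":1},
    {"dx":0.6,"dy":-1.2,"dz":24,"rx":0,"ry":0,"rz":0,"gripper":1},
    {"dx":0.6,"dy":-1.2,"dz":27,"rx":0,"ry":0,"rz":0,"gripper":1},
    {"dx":0.6,"dy":-1.2,"dz":29,"rx":0,"ry":0,"rz":0,"gripper":1},
    {"dx":0.6,"dy":-1.2,"dz":29,"rx":0,"ry":0,"rz":0,"gripper":1}
  ]
}}

```text
t: 6.92
eef_pos: [0.5401, 0.1867, 0.0826]
ee_rot: [3.141, -0.0, -1.31]
force: [-0.2, -0.1, -2.7]
width: 0.0119
gripper_force: 40.0
```

```bash
python3 - <<'E'
from h import *
s=arm.get_state();print(s["force"],s["moment"],s["eef_pos"]);go(538.9,186.1,75,-75)
E
```

```text
[-0.18278488 -0.07455682 -2.69133085] [0.01018085 0.15650293 0.00364649] [0.54005394 0.18667429 0.08261051]
d mm [0.3 1.3 7.6] rot [ 0.0005 -0.0001 -0.0009]
```

Call:
{"fn": "jog_arm", "kwargs": {
  "targets": [
    {"dx":0.2,"dy":0.6,"dz":1,"rx":0,"ry":0,"rz":0,"gripper":1},
    {"dx":0.2,"dy":1.2,"dz":2,"rx":0,"ry":0,"rz":0,"gripper":1},
    {"dx":0.2,"dy":1.2,"dz":3,"rx":0,"ry":0,"rz":0,"gripper":1},
    {"dx":0.2,"dy":1.2,"dz":4,"rx":0,"ry":0,"rz":0,"gripper":1},
    {"dx":0.2,"dy":1.2,"dz":5,"rx":0,"ry":0,"rz":0,"gripper":1},
    {"dx":0.2,"dy":1.2,"dz":6,"rx":0,"ry":0,"rz":0,"gripper":1},
    {"dx":0.2,"dy":1.2,"dz":7,"rx":0,"ry":0,"rz":0,"gripper":1},
    {"dx":0.2,"dy":1.2,"dz":7.5,"rx":0,"ry":0,"rz":0,"gripper":1}
  ]
}}

```text
t: 7.58
eef_pos: [0.5391, 0.1863, 0.0753]
ee_rot: [3.141, -0.0, -1.31]
force: [-0.6, -0.2, -2.3]
width: 0.0121
gripper_force: 40.0
```

Call:
{"fn": "jog_arm", "kwargs": {
  "targets": [
    {"dx":0,"dy":0,"dz":0.6,"rx":0,"ry":0,"rz":0,"gripper":1},
    {"dx":0,"dy":0,"dz":1.2,"rx":0,"ry":0,"rz":0,"gripper":1},
    {"dx":0,"dy":0,"dz":1.8,"rx":0,"ry":0,"rz":0,"gripper":1},
    {"dx":0,"dy":0,"dz":2.4,"rx":0,"ry":0,"rz":0,"gripper":1},
    {"dx":0,"dy":0,"dz":3,"rx":0,"ry":0,"rz":0,"gripper":1},
    {"dx":0,"dy":0,"dz":3.5,"rx":0,"ry":0,"rz":0,"gripper":1},
    {"dx":0,"dy":0,"dz":4,"rx":0,"ry":0,"rz":0,"gripper":1},
    {"dx":0,"dy":0,"dz":4,"rx":0,"ry":0,"rz":0,"gripper":1}
  ]
}}

```text
t: 8.25
eef_pos: [0.5391, 0.1863, 0.0713]
ee_rot: [3.141, -0.0, -1.31]
force: [-0.5, 0.7, -3.4]
width: 0.012
gripper_force: 40.0
```

```bash
python3 - <<'E'
from h import *
s=arm.get_state();print(s["force"],s["moment"],s["eef_pos"])
E
```

```text
[-0.52196888  0.65578983 -3.38466463] [ 0.03668723  0.14463001 -0.05116783] [0.5390732  0.1862966  0.07134329]
```

Call:
{"fn": "jog_arm", "kwargs": {
  "targets": [
    {"dx":0,"dy":0,"dz":0.6,"rx":0,"ry":0,"rz":0,"gripper":1},
    {"dx":0,"dy":0,"dz":1.2,"rx":0,"ry":0,"rz":0,"gripper":1},
    {"dx":0,"dy":0,"dz":1.8,"rx":0,"ry":0,"rz":0,"gripper":1},
    {"dx":0,"dy":0,"dz":2.4,"rx":0,"ry":0,"rz":0,"gripper":1},
    {"dx":0,"dy":0,"dz":3,"rx":0,"ry":0,"rz":0,"gripper":1},
    {"dx":0,"dy":0,"dz":3.5,"rx":0,"ry":0,"rz":0,"gripper":1},
    {"dx":0,"dy":0,"dz":4,"rx":0,"ry":0,"rz":0,"gripper":1},
    {"dx":0,"dy":0,"dz":4,"rx":0,"ry":0,"rz":0,"gripper":1}
  ]
}}

```text
t: 8.92
eef_pos: [0.5393, 0.1864, 0.0676]
ee_rot: [-3.141, 0.0, -1.31]
force: [0.0, -1.5, -0.8]
width: 0.0118
gripper_force: 40.0
```

```bash
python3 - <<'E'
from h import *
s=arm.get_state();print(s["force"],s["moment"],s["eef_pos"])
E
```

```text
[ 0.01031925 -1.48921107 -0.83951239] [-0.23164404  0.03947971 -0.06958552] [0.53932698 0.18639317 0.06761098]
```

Call:
{"fn": "jog_arm", "kwargs": {
  "targets": [
    {"dx":0,"dy":0,"dz":0.5,"rx":0,"ry":0,"rz":0,"gripper":1},
    {"dx":0,"dy":0,"dz":1,"rx":0,"ry":0,"rz":0,"gripper":1},
    {"dx":0,"dy":0,"dz":1.5,"rx":0,"ry":0,"rz":0,"gripper":1},
    {"dx":0,"dy":0,"dz":2,"rx":0,"ry":0,"rz":0,"gripper":1},
    {"dx":0,"dy":0,"dz":2.5,"rx":0,"ry":0,"rz":0,"gripper":1},
    {"dx":0,"dy":0,"dz":2.5,"rx":0,"ry":0,"rz":0,"gripper":1},
    {"dx":0,"dy":0,"dz":2.5,"rx":0,"ry":0,"rz":0,"gripper":1},
    {"dx":0,"dy":0,"dz":2.5,"rx":0,"ry":0,"rz":0,"gripper":1}
  ]
}}

```text
t: 9.58
eef_pos: [0.5395, 0.1866, 0.0652]
ee_rot: [-3.141, 0.0, -1.31]
force: [2.2, -0.5, 1.5]
width: 0.0116
gripper_force: 40.0
```

```bash
python3 - <<'E'
from h import *
s=arm.get_state();print(s["force"],s["moment"],s["eef_pos"])
E
```

```text
[ 2.20767959 -0.51813464  1.54706982] [-0.16758335 -0.45325914  0.03539778] [0.53954738 0.18656785 0.06519994]
```

Call:
{"fn": "jog_arm", "kwargs": {
  "targets": [
    {"dx":0,"dy":-0.3,"dz":0.3,"rx":0,"ry":0,"rz":0,"gripper":1},
    {"dx":0,"dy":-0.6,"dz":0.8,"rx":0,"ry":0,"rz":0,"gripper":1},
    {"dx":0,"dy":-0.6,"dz":1.2,"rx":0,"ry":0,"rz":0,"gripper":1},
    {"dx":0,"dy":-0.6,"dz":1.6,"rx":0,"ry":0,"rz":0,"gripper":1},
    {"dx":0,"dy":-0.6,"dz":2,"rx":0,"ry":0,"rz":0,"gripper":1},
    {"dx":0,"dy":-0.6,"dz":2,"rx":0,"ry":0,"rz":0,"gripper":1},
    {"dx":0,"dy":-0.6,"dz":2,"rx":0,"ry":0,"rz":0,"gripper":1},
    {"dx":0,"dy":-0.6,"dz":2,"rx":0,"ry":0,"rz":0,"gripper":1}
  ]
}}

```text
t: 10.25
eef_pos: [0.5395, 0.1864, 0.0627]
ee_rot: [3.141, -0.0, -1.31]
force: [0.3, 0.0, -1.0]
width: 0.0118
gripper_force: 40.0
```

```bash
python3 - <<'E'
from h import *
s=arm.get_state();print(s["force"],s["moment"],s["eef_pos"])
E
```

```text
[ 0.32257468  0.02918254 -0.99431114] [-0.09237261 -0.07355356 -0.00200932] [0.53946307 0.18636907 0.06265506]
```

Call:
{"fn": "jog_arm", "kwargs": {
  "targets": [
    {"dx":0,"dy":0,"dz":0.4,"rx":0,"ry":0,"rz":0,"gripper":1},
    {"dx":0,"dy":0,"dz":0.8,"rx":0,"ry":0,"rz":0,"gripper":1},
    {"dx":0,"dy":0,"dz":1.2,"rx":0,"ry":0,"rz":0,"gripper":1},
    {"dx":0,"dy":0,"dz":1.6,"rx":0,"ry":0,"rz":0,"gripper":1},
    {"dx":0,"dy":0,"dz":2,"rx":0,"ry":0,"rz":0,"gripper":1},
    {"dx":0,"dy":0,"dz":2.4,"rx":0,"ry":0,"rz":0,"gripper":1},
    {"dx":0,"dy":0,"dz":2.8,"rx":0,"ry":0,"rz":0,"gripper":1},
    {"dx":0,"dy":0,"dz":2.8,"rx":0,"ry":0,"rz":0,"gripper":1}
  ]
}}

```text
t: 10.92
eef_pos: [0.5397, 0.1865, 0.06]
ee_rot: [-3.142, 0.0, -1.31]
force: [-0.4, -0.1, -1.0]
width: 0.0119
gripper_force: 40.0
```

```bash
python3 - <<'E'
from h import *
s=arm.get_state();print(s["force"],s["moment"],s["eef_pos"])
E
```

```text
[-0.37008688 -0.11531052 -0.9892619 ] [-0.24809072 -0.16643528  0.0070928 ] [0.53972824 0.18651452 0.05996447]
```

Smooth; now the last ~2 mm to the floor in half-mm steps.

Call:
{"fn": "jog_arm", "kwargs": {
  "targets": [
    {"dx":0,"dy":0,"dz":0.3,"rx":0,"ry":0,"rz":0,"gripper":1},
    {"dx":0,"dy":0,"dz":0.6,"rx":0,"ry":0,"rz":0,"gripper":1},
    {"dx":0,"dy":0,"dz":0.9,"rx":0,"ry":0,"rz":0,"gripper":1},
    {"dx":0,"dy":0,"dz":1.2,"rx":0,"ry":0,"rz":0,"gripper":1},
    {"dx":0,"dy":0,"dz":1.5,"rx":0,"ry":0,"rz":0,"gripper":1},
    {"dx":0,"dy":0,"dz":1.5,"rx":0,"ry":0,"rz":0,"gripper":1},
    {"dx":0,"dy":0,"dz":1.5,"rx":0,"ry":0,"rz":0,"gripper":1},
    {"dx":0,"dy":0,"dz":1.5,"rx":0,"ry":0,"rz":0,"gripper":1}
  ]
}}

```text
t: 11.58
eef_pos: [0.5393, 0.1863, 0.0583]
ee_rot: [3.141, -0.0, -1.31]
force: [0.8, 0.3, -5.9]
width: 0.0114
gripper_force: 40.0
```

```bash
python3 - <<'E'
from h import *
s=arm.get_state();print(s["force"],s["moment"],s["eef_pos"])
E
```

```text
[ 0.79791308  0.25652975 -5.87199226] [-0.11663286  0.02340676  0.00338143] [0.53934584 0.18631651 0.05830443]
```

Call:
{"fn": "jog_arm", "kwargs": {
  "targets": [
    {"dx":0,"dy":0,"dz":0.1,"rx":0,"ry":0,"rz":0,"gripper":1},
    {"dx":0,"dy":0,"dz":0.2,"rx":0,"ry":0,"rz":0,"gripper":1},
    {"dx":0,"dy":0,"dz":0.3,"rx":0,"ry":0,"rz":0,"gripper":1},
    {"dx":0,"dy":0,"dz":0.4,"rx":0,"ry":0,"rz":0,"gripper":1},
    {"dx":0,"dy":0,"dz":0.5,"rx":0,"ry":0,"rz":0,"gripper":1},
    {"dx":0,"dy":0,"dz":0.5,"rx":0,"ry":0,"rz":0,"gripper":1},
    {"dx":0,"dy":0,"dz":0.5,"rx":0,"ry":0,"rz":0,"gripper":1},
    {"dx":0,"dy":0,"dz":0.5,"rx":0,"ry":0,"rz":0,"gripper":1}
  ]
}}

```text
t: 12.25
eef_pos: [0.5395, 0.1864, 0.0582]
ee_rot: [3.141, -0.0, -1.31]
force: [-1.5, -1.6, -3.9]
width: 0.0118
gripper_force: 40.0
```

```bash
python3 - <<'E'
from h import *
s=arm.get_state();print(s["force"],s["moment"],s["eef_pos"])
E
```

```text
[-1.51861464 -1.61684904 -3.88763895] [-0.34461659  0.71545638 -0.00697187] [0.53952342 0.18638552 0.05815973]
```

Call:
{"fn": "jog_arm", "kwargs": {
  "targets": [
    {"dx":0,"dy":0,"dz":0.1,"rx":0,"ry":0,"rz":0,"gripper":1},
    {"dx":0,"dy":0,"dz":0.2,"rx":0,"ry":0,"rz":0,"gripper":1},
    {"dx":0,"dy":0,"dz":0.3,"rx":0,"ry":0,"rz":0,"gripper":1},
    {"dx":0,"dy":0,"dz":0.4,"rx":0,"ry":0,"rz":0,"gripper":1},
    {"dx":0,"dy":0,"dz":0.5,"rx":0,"ry":0,"rz":0,"gripper":1},
    {"dx":0,"dy":0,"dz":0.5,"rx":0,"ry":0,"rz":0,"gripper":1},
    {"dx":0,"dy":0,"dz":0.5,"rx":0,"ry":0,"rz":0,"gripper":1},
    {"dx":0,"dy":0,"dz":0.5,"rx":0,"ry":0,"rz":0,"gripper":1}
  ]
}}

```text
t: 12.92
eef_pos: [0.5395, 0.1864, 0.0581]
ee_rot: [3.141, -0.0, -1.31]
force: [-5.8, -1.2, 4.1]
width: 0.0115
gripper_force: 40.0
```

```bash
python3 - <<'E'
from h import *
s=arm.get_state();print(s["force"],s["moment"],s["eef_pos"])
f=grab("wrist");P,C=cloud(f,(230,150,410,310))
R=Ro.from_euler("xyz",s["ee_rot"]);T=R.inv().apply(P-s["eef_pos"])*1000
m=(abs(T[:,2]-27)<3)&(abs(T[:,1])<28)&(T[:,0]<42);print("plate top z",np.median(P[m,2]),"slip",np.median(T[m,2]))
m=(abs(T[:,2]-27)<3)&(abs(T[:,1])<6)&(T[:,0]>46)&(T[:,0]<58);print("ear",m.sum(),np.median(P[m,2]))
E
```

```text
[-5.77222368 -1.24710504  4.14233438] [-0.61392099  2.11195941  0.0257231 ] [0.53952684 0.18638158 0.05809589]
plate top z 0.030937498009582717 slip 27.16136560067371
ear 957 0.030864385475651606
```

Plate top at 30.9 mm (home: 31), level, and force is rising on the floor: home. Release and rise.

Call:
{"fn": "jog_arm", "kwargs": {
  "targets": [
    {"dx":0,"dy":0,"dz":-0.3,"rx":0,"ry":0,"rz":0,"gripper":0.5},
    {"dx":0,"dy":0,"dz":-0.3,"rx":0,"ry":0,"rz":0,"gripper":0.5},
    {"dx":0,"dy":0,"dz":-0.3,"rx":0,"ry":0,"rz":0,"gripper":0.5},
    {"dx":0,"dy":0,"dz":-0.3,"rx":0,"ry":0,"rz":0,"gripper":0.5},
    {"dx":0,"dy":0,"dz":-0.3,"rx":0,"ry":0,"rz":0,"gripper":0.5},
    {"dx":0,"dy":0,"dz":-0.3,"rx":0,"ry":0,"rz":0,"gripper":0.5},
    {"dx":0,"dy":0,"dz":-0.3,"rx":0,"ry":0,"rz":0,"gripper":0.5},
    {"dx":0,"dy":0,"dz":-0.3,"rx":0,"ry":0,"rz":0,"gripper":0.5}
  ]
}}

```text
t: 13.63
eef_pos: [0.5398, 0.1865, 0.0579]
ee_rot: [-3.141, 0.0, -1.31]
force: [-0.0, -0.3, -0.0]
width: 0.0436
gripper_force: 0.0
```

Call:
{"fn": "jog_arm", "kwargs": {
  "targets": [
    {"dx":0,"dy":0,"dz":-8,"rx":0,"ry":0,"rz":0,"gripper":0.5},
    {"dx":0,"dy":0,"dz":-20,"rx":0,"ry":0,"rz":0,"gripper":0.5},
    {"dx":0,"dy":0,"dz":-35,"rx":0,"ry":0,"rz":0,"gripper":0.5},
    {"dx":0,"dy":0,"dz":-55,"rx":0,"ry":0,"rz":0,"gripper":0.5},
    {"dx":0,"dy":0,"dz":-80,"rx":0,"ry":0,"rz":0,"gripper":0.5},
    {"dx":0,"dy":0,"dz":-105,"rx":0,"ry":0,"rz":0,"gripper":0.5},
    {"dx":0,"dy":0,"dz":-130,"rx":0,"ry":0,"rz":0,"gripper":0.5},
    {"dx":0,"dy":0,"dz":-140,"rx":0,"ry":0,"rz":0,"gripper":0.5}
  ]
}}

```text
t: 14.3
eef_pos: [0.5411, 0.1871, 0.2025]
ee_rot: [-3.136, 0.001, -1.309]
force: [1.3, 1.0, 0.3]
width: 0.0438
gripper_force: 0.0
```

Call:
{"fn": "jog_arm", "kwargs": {
  "targets": [
    {"dx":15,"dy":0,"dz":0,"rx":0,"ry":0,"rz":0,"gripper":0.5},
    {"dx":15,"dy":0,"dz":0,"rx":0,"ry":0,"rz":0,"gripper":0.5},
    {"dx":30,"dy":0,"dz":0,"rx":0,"ry":0,"rz":0,"gripper":0.5},
    {"dx":45,"dy":0,"dz":0,"rx":0,"ry":0,"rz":0,"gripper":0.5},
    {"dx":50,"dy":0,"dz":0,"rx":0,"ry":0,"rz":0,"gripper":0.5},
    {"dx":50,"dy":0,"dz":0,"rx":0,"ry":0,"rz":0,"gripper":0.5},
    {"dx":50,"dy":0,"dz":0,"rx":0,"ry":0,"rz":0,"gripper":0.5},
    {"dx":50,"dy":0,"dz":0,"rx":0,"ry":0,"rz":0,"gripper":0.5}
  ]
}}

```text
t: 14.97
eef_pos: [0.5525, 0.1386, 0.1978]
ee_rot: [3.141, 0.0, -1.31]
force: [0.1, -0.3, 0.8]
width: 0.0439
gripper_force: 0.0
```

```bash
python3 - <<'E'
from h import *
f=grab("wrist");save(f,"w4.png");s=arm.get_state();print(s["force"])
P,C=cloud(f,(0,0,640,480));D=P[:,:2]-[.522,.182];c,q=np.cos(np.radians(15)),np.sin(np.radians(15))
L=np.c_[D@[c,q]-.0171,D@[-q,c]+.0015,P[:,2]]*1000
for n,(xl,xh,yl,yh) in dict(plateL=(-28,-10,-40,40),plateR=(10,28,-40,40),plate_m=(-28,28,-40,-28),plate_p=(-28,28,28,40),ear_m=(-5,5,-58,-48),ear_p=(-5,5,48,58)).items():
    m=(L[:,0]*1000/1000>xl)&(L[:,0]<xh)&(L[:,1]>yl)&(L[:,1]<yh);print(n,m.sum(),np.median(L[m,2]).round(2) if m.any() else None)
E
```

```text
[ 0.08168297 -0.9897778   0.91467945]
plateL 2361 31.04
plateR 2340 31.09
plate_m 1332 31.25
plate_p 740 31.22
ear_m 178 31.1
ear_p 132 31.12
```

View pics/w4.png

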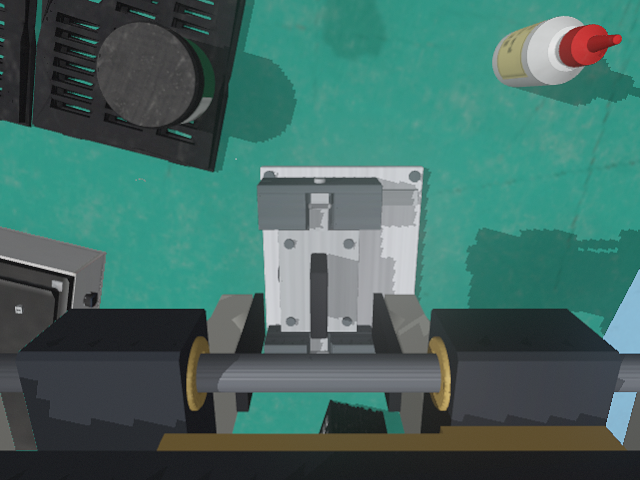

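The plate lies level at 31.1 mm, with both ears in the slots (near ear at (320,205)); the bottle (550,50), jar (145,75) and pack still stand.

```bash
python3 -c "
from station import arm
print(arm.job_done())"
```

```text
the job is handed in; nothing more can be done
None
```

The pressure pad is seated flat and fully home in the bracket (plate top level at 31.1 mm, 31 mm expected), released, with no reading of pushing force above about 7 N (read at the end of each move) and the bottle, jar and pack untouched; job handed in at about 15 s.

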